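Lay the last spice jar in its wooden rest

ROBOT

A 6-joint arm with a two-finger parallel gripper is mounted at the origin on a cart in front of the work surface, level with it; the furniture and walls round the work are solid. World frame = base frame: x ahead of the robot, y to its left, z up, the work surface at z = 0. Lengths are in m, angles in rad, forces in N, time in s.
With the tool pointing down it reaches from about 0.35 to 0.775 m from the base axis. Payload 7.3 kg.
Tool frame: the origin (TCP) lies between the finger pads; the fingertips stand 17 mm ahead of it and the grasp point (between the pads) lies 2 mm behind it; z points along the fingers, y is the line along which they close (so a half turn about z gives the same grasp; the last joint's range is limited). The gripper opens to 92 mm and grips with 3 to 60 N. Pads are 19 mm wide; open, the fingers measure 130 mm over their backs; the gripper's body (75 mm by 190 mm) begins 47 mm behind the grasp point.
Start: joints at [0.979, 0.342, 1.524, -0, 1.275, -0.146], TCP at [0.226, 0.474, 0.244] pointing down, gripper open.
Joint ranges: [-2.53, 2.53], [-0.77, 2.02], [0.04, 2.7], [-1, 4.14], [0.28, 2.66], [-3.11, 3.11]. Speed limits (rad/s): [2.57, 2.57, 3.14, 3.14, 3.14, 3.14].

INTERFACE

Orientations are given as [roll, pitch, yaw] about the fixed x, y, z axes, in that order (R = Rz(yaw) Ry(pitch) Rx(roll)).
In Python, from cell import robot, optics gives the robot as it stands.
- The arm moves only by the tool play_rows, never from a script. Its argument "rows" is a list of rows, each a list of 7 numbers: the shift along the tool's x, y, z in cm, then the turn, a rotation vector about the tool's x, y, z in rad, then the opening, from 0 (shut) to 1 (fully open). In form: [[tx, ty, tz, wx, wy, wz, grip], ...]. A call has 1 to 20 rows; each row is the pose to reach, as a shift and turn from the pose commanded when the call began, along the tool's axes at that moment; what a row does not reach only later rows make up. A row lasts 1/10 s, in which the tool goes at most 50 mm and 8.59 degrees, less where a joint would pass 70% of its speed; a pose out of reach is approached as far as the arm can. A call with a gripper value outside its range is refused whole. The fingers move at their own pace and stop on an object; "squeeze" is the grip in N (left out, the last holds). Time passes only in rows, so rows that repeat a pose let the fingers close. It gives the time, the measured TCP pose, the force, the opening and the grip force at its end, in the units of the state.
- robot.observe(): the state, without advancing time (a new reading comes with each control period).
- optics.read_camera(name): name is "scene" or "top"; returns (picture, depth): 400x640x3 uint8, red, green, blue; 400x640 float32, m along the optical axis (not along the pixel's ray), 0 where there is no reading.
- optics.camera_model(name): a dict with "fx", "fy", "cx", "cy" (pixels), "dist" ([k1, k2, p1, p2, k3] as OpenCV has them; the pictures are not rectified), "origin" and "rotation" of the camera in the world. Camera axes: x right, y up, looking along -z (the intrinsics and any distortion apply to the point x, -y, -z); pixel columns grow to the right and rows downward; lengths in m; the calibration is good to about 2 mm. A picture is of the moment at which its call begins. camera_model takes no time and is no camera call.
- robot.hand_in(): hands the job in; it is judged then, once.
The state is a dict: "time": time; "qpos": joint angles; "qvel": joint speeds; "joint_efforts": joint torques, N m; "tool_pos": TCP position; "tool_rot": TCP orientation; "contact_force": force on the tool from outside, world axes, zero at the start; "torque": the same for the moment, N m; "opening": finger opening in m; "grip_force": force on a finger pad.
Only numpy, scipy, OpenCV 4.12 (cv2) and the standard library are available. Lean on these libraries where they do the work, as an engineer would, in place of code of your own. Each camera call takes 0.05 s, during which the arm holds its last target. There are 200 camera calls.

TASK

Two of the three spice jars already lie in their wooden rests; the third still stands on the worktop. Pinch the standing jar across its lid, set its foot down on the plain end of the free rest and, pressing it there, let the jar pivot between your fingers until it lies on the two ribs, its lid out past the ribbed end like the other two. Let go of it there and leave everything else where it is.

Things in the scene. Friction and masses are not known exactly. Their poses are not given: they have to be found in the camera images.
- jar: the spice jar that stands on the worktop: round, 106 mm tall, glass 42 mm in diameter, screw lid 45 mm in diameter over the top 21 mm, about 0.11 kg, loose. Origin: centre of its flat foot; +z along its axis from foot to lid. Pinched across the lid it keeps its angle in the fingers, but some newtons at the foot turn it.
- jar_lid (a point): centre of that jar's lid, on its axis, 95.5 mm from the foot: where to pinch. With a light pinch (20 N) and the foot pressed down with 10 to 20 N the jar pivots about the foot's edge; pinched hard or pressed too lightly, the foot slides along instead. A jar whose foot ends nearer the ribs than about +15 mm in the rest's y can tip lid-down off them.
- free_rest: the free rest: wooden slab, fixed, 62 mm wide along x; along y from -46 to +76 mm; flat top at z = 10 mm. Near its -y end two ribs (y -44 to +12 mm, inner faces at x = +-17 mm, 10 mm above the top) carry a jar's glass; the +y end is plain. Origin: on the worktop, midway between the ribs in x. A jar lies along y: foot face near y = +32 mm, axis at z = 33 mm, lid at -y, overhanging.
- lying_jar_2: a like jar already lying in another rest; origin: centre of its foot, +z towards its lid; leave it alone
- lying_jar_3: a like jar already lying in the third rest; origin: centre of its foot, +z towards its lid; leave it alone
- apple: an apple, 75 mm wide, 72 mm high; origin at its underside; leave it alone
- salt_shaker: a salt shaker, 44 mm in diameter, 90 mm high; origin at the centre of its foot; leave it alone
- honey_jar: a jar of honey, 65 mm in diameter, 86 mm high; origin at the centre of its foot; leave it alone
- oil_bottle: a square oil bottle, 62 mm wide, 264 mm high; origin at the centre of its foot; leave it alone
- tea_box: a gabled carton of tea, 69 x 78 mm, 143 mm high; origin at the centre of its foot; leave it alone
Mind the look-alikes: they are no part of the job. What is shaped like the jar but yellow is not meant.

How it is judged:
On the way:
1. pinched at its lid, with its foot down on the surface, the jar is pivoting over: its axis stands between 20 and 70 degrees from vertical (angle between jar's own z axis and vertical between 0.35 and 1.22 rad and height (world z) of jar below 0.045 m and distance between the grasp point and jar_lid below 0.045 m and contact force between the fingers and jar above 1 N), for 0.2 s.
At the end, for the whole second after the job is handed in: The third jar lies level (within 0.12 rad) and at rest in the rest that was free, down on its two ribs and along them (foot within 12 mm and lid within 15 mm of the middle line), its foot 12 to 58 mm towards the plain end from the rest's origin and its lid past the ribbed end, and is released (angle between jar's own z axis and vertical between 1.45 and 1.69 rad and x of jar in the frame of free_rest between -0.012 and 0.012 m and y of jar in the frame of free_rest between 0.012 and 0.058 m and x of jar_lid in the frame of free_rest between -0.015 and 0.015 m and y of jar_lid in the frame of free_rest below -0.035 m and z of jar in the frame of free_rest between 0.028 and 0.038 m and linear speed of jar below 0.02 m/s and angular speed of jar below 0.2 rad/s); the robot touches nothing.
It fails at once if a jar that lay in its rest is shifted by more than 20 mm (distance of any of lying_jar_2, lying_jar_3 from where it was at the start of the episode above 0.02 m).
It fails at once if the apple, salt shaker, honey jar, oil bottle or tea box is shifted by more than 30 mm (distance of any of apple, salt_shaker, honey_jar, oil_bottle, tea_box from where it was at the start of the episode above 0.03 m).
It also fails if it takes over 50 s, if anything falls off the work surface, if the arm or the gripper's body presses on something with over 40 N, if the wrist force passes 120 N, or if a joint passes its speed limit or range.

## Working session

There is one attempt and no reset: what is moved stays moved. The work goes in short steps, Python scripts to look and compute and a tool call to move; the robot and the scene stay as the last step left them, time stands still between calls to the robot, and variables do not carry over. Pictures are saved under pics/ and viewed, at most 10 in all, crops included, and the job is handed in when it is done.

Besides the shell and the picture viewer there is one more tool, called after ">>>" by a JSON object that holds its "api" and its "payload", one argument or row to a line. play_rows: Moves the arm, as the interface text tells. Its arguments: {"type":"object","properties":{"rows":{"type":"array"},"squeeze":{"type":"number"}},"required":["rows"]}

```bash
mkdir -p pics; cat > h.py <<'E'
import numpy as np, cv2
from cell import robot, optics
def cam(n):
    m=optics.camera_model(n); K=np.array([[m['fx'],0,m['cx']],[0,m['fy'],m['cy']],[0,0,1.]])
    return K,np.array(m['dist'],float),np.array(m['origin']),np.array(m['rotation']).reshape(3,3)
def pts(n,depth):
    "world point per pixel"
    K,d,o,R=cam(n); h,w=depth.shape
    u,v=np.meshgrid(np.arange(w),np.arange(h)); p=np.stack([u,v],-1).reshape(-1,1,2).astype(float)
    q=cv2.undistortPoints(p,K,d).reshape(h,w,2)
    c=np.stack([q[...,0]*depth,-q[...,1]*depth,-depth],-1)
    return c@R.T+o
def ray(n,uv,z):
    K,d,o,R=cam(n); q=cv2.undistortPoints(np.array(uv,float).reshape(-1,1,2),K,d).reshape(-1,2)
    r=np.c_[q[:,0],-q[:,1],-np.ones(len(q))]@R.T
    return o+r*((z-o[2])/r[:,2])[:,None]
E
python3 - <<'E'
from h import *
for n in('scene','top'):
    im,d=optics.read_camera(n); cv2.imwrite(f'pics/{n}1.png',im[...,::-1]); np.savez(f'{n}1.npz',im=im,d=d)
    print(n,cam(n)[2],cam(n)[3].round(2).tolist(),(d>0).mean())
print(robot.observe())
E
```

```text
Traceback (most recent call last):
  File "h.py", line 5, in cam
    return K,np.array(m['dist'],float),np.array(m['origin']),np.array(m['rotation']).reshape(3,3)
                                                             ~~~~~~~~~~~~~~~~~~~~~~~~~~~~~~~^^^^^
ValueError: cannot reshape array of size 3 into shape (3,3)
```

View pics/scene1.png

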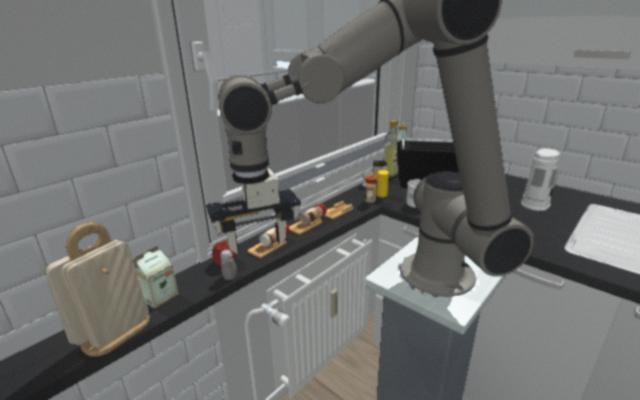

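The scene picture shows a narrow worktop. Three rests lie at about (268,245), (305,225) and (340,210), with the yellow look-alike at (382,184) and a red-lidded jar at (370,188). The camera rotation comes as roll, pitch, yaw, so I'll fix the helper for that.

```bash
sed -i "s/np.array(m\['rotation'\]).reshape(3,3)/Rot.from_euler('xyz',m['rotation']).as_matrix()/; 1a from scipy.spatial.transform import Rotation as Rot" h.py
python3 - <<'E'
from h import *
for n in('scene','top'):
    im,d=optics.read_camera(n); cv2.imwrite(f'pics/{n}1.png',im[...,::-1]); np.savez(f'{n}1.npz',im=im,d=d)
    print(n,cam(n)[2],cam(n)[3].round(2).tolist(),(d>0).mean())
print(robot.observe())
E
```

```text
scene [-0.37159994  0.92418714  0.68005844] [[-0.74, 0.27, -0.61], [-0.67, -0.32, 0.67], [-0.02, 0.91, 0.42]] 0.9459609375
top [-0.72463938  0.10826369  1.64061174] [[-0.08, 0.78, -0.61], [-1.0, -0.06, 0.06], [0.02, 0.62, 0.79]] 0.993890625
{'time': 0.15, 'qpos': array([ 9.78983144e-01,  3.42555524e-01,  1.52476944e+00, -1.09710958e-05,
        1.27540297e+00, -1.45934894e-01]), 'qvel': array([-0.00011918, -0.00087521, -0.00305462, -0.00156428,  0.00037628,
       -0.0002016 ]), 'joint_efforts': array([ 9.05981742e-04, -4.31469834e+01, -2.44352317e+01,  7.16361799e-02,
        5.38772426e-02, -1.15022140e-04]), 'tool_pos': array([0.22620348, 0.47346434, 0.24321814]), 'tool_rot': array([-3.14046791e+00, -1.54710108e-04,  2.69571748e+00]), 'contact_force': array([ 0.15004959,  0.64756641, -0.47923842]), 'torque': array([ 0.03779106, -0.04071841,  0.00814893]), 'grip_force': 0.0, 'opening': 0.0915325295881801}
```

View pics/top1.png

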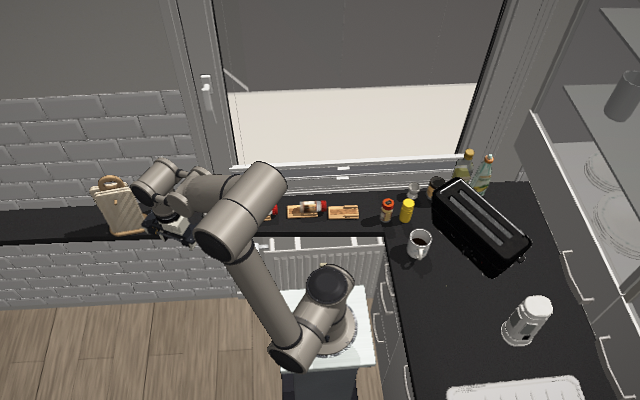

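Candidates for the jar: red-lidded with brown glass at top (388,205) / scene (370,188); yellow at top (407,208) / scene (382,184), which is the look-alike; dark jars at top (413,190) and (435,187); and the two lying jars. I choose the first and check it in one close crop.

```bash
python3 - <<'E'
from h import *
S=np.load('scene1.npz');T=np.load('top1.npz')
a=cv2.resize(S['im'][160:270,240:420],(780,477//1),interpolation=cv2.INTER_CUBIC)
a=cv2.resize(S['im'][165:255,290:410],(400,300),interpolation=cv2.INTER_CUBIC)
b=cv2.resize(T['im'][175:235,320:440],(600,300),interpolation=cv2.INTER_CUBIC)
o=np.zeros((600,600,3),np.uint8);o[:300,:400]=a;o[300:]=b
cv2.imwrite('pics/crop1.png',o[...,::-1])
P=pts('top',T['d']);Q=pts('scene',S['d'])
for uv in[(388,203),(388,213),(343,212),(407,205),(300,230)]:print('top',uv,P[uv[1],uv[0]].round(3))
for uv in[(370,180),(370,195),(340,210),(382,178),(305,227)]:print('sc',uv,Q[uv[1],uv[0]].round(3))
E
```

```text
top (388, 203) [ 0.435 -0.284  0.104]
top (388, 213) [ 0.415 -0.286  0.066]
top (343, 212) [ 0.47  -0.118  0.014]
top (407, 205) [ 0.422 -0.357  0.102]
top (300, 230) [ 0.412  0.06  -0.01 ]
sc (370, 180) [ 0.429 -0.27   0.101]
sc (370, 195) [ 0.426 -0.271  0.035]
sc (340, 210) [ 0.463 -0.122  0.012]
sc (382, 178) [ 0.425 -0.353  0.085]
sc (305, 227) [0.472 0.067 0.014]
```

View pics/crop1.png

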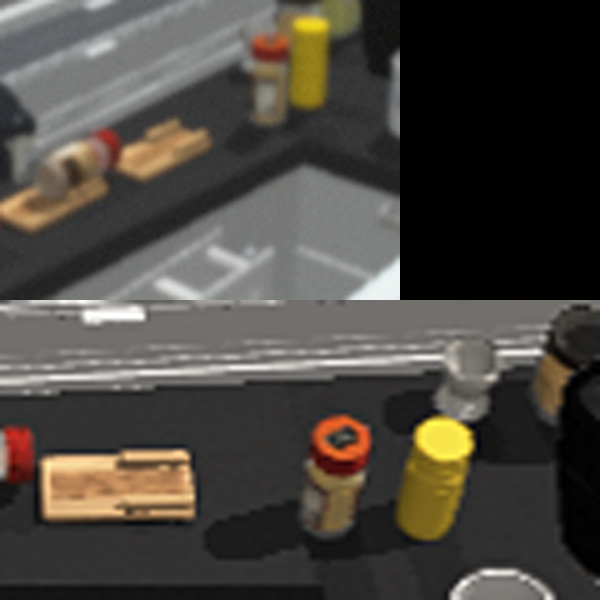

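The crop confirms it: the jar with the orange-red lid stands beside the yellow look-alike. The free rest's ribs are at its right end (crop px 120–190), pointing towards world -y. Next I measure the jar, the rest and the clearances.

```bash
cat > meas.py <<'E'
from h import *
def seg(n,im,d,box):
    hsv=cv2.cvtColor(im,cv2.COLOR_RGB2HSV).astype(int); P=pts(n,d)
    H,S,V=hsv[...,0],hsv[...,1],hsv[...,2]
    inb=(P[...,0]>box[0])&(P[...,0]<box[1])&(P[...,1]>box[2])&(P[...,1]<box[3])&(d>0)
    return H,S,V,P,inb
E
python3 - <<'E'
from meas import *
for n in('top','scene'):
    Z=np.load(n+'1.npz');im,d=Z['im'],Z['d']
    H,S,V,P,inb=seg(n,im,d,(.35,.55,-.32,-.22))
    red=inb&((H<12)|(H>170))&(S>150)&(P[...,2]>.07)
    q=P[red];print(n,'lid n',len(q),'z',np.percentile(q[:,2],[5,50,95]).round(4))
    t=red&(P[...,2]>np.percentile(q[:,2],95)-.006)
    v,u=np.nonzero(red);print(' px',u.min(),u.max(),v.min(),v.max())
    tq=P[t];print(' top pts',len(tq),tq.min(0).round(4),tq.max(0).round(4),tq.mean(0).round(4))
    # whole jar side fit: horizontal circle by least squares on all jar points with z in bands
    from scipy.optimize import least_squares
    for lo,hi,r in((.01,.08,.021),(.087,.101,.0225)):
        b=P[inb&(P[...,2]>lo)&(P[...,2]<hi)&(np.hypot(P[...,0]-.43,P[...,1]+.275)<.05)]
        o=cam(n)[2][:2]
        f=least_squares(lambda c:np.hypot(b[:,0]-c[0],b[:,1]-c[1])-r,[.445,-.28],loss='soft_l1',f_scale=.002)
        print(' circle',lo,len(b),f.x.round(4),np.sqrt(np.mean(f.fun**2)).round(4))
    H,S,V,P,inb=seg(n,im,d,(.40,.54,-.21,-.04))
    wood=inb&(H>5)&(H<25)&(S>60)&(V>90)&(P[...,2]>.003)&(P[...,2]<.03)
    nl,l,st,ce=cv2.connectedComponentsWithStats(wood.astype(np.uint8));k=1+st[1:,4].argmax();w=l==k
    print(' wood',st[k],'z pct',np.percentile(P[w][:,2],[5,25,50,75,95]).round(4))
    v,u=np.nonzero(w)
    X=ray(n,np.c_[u,v],.010)[:,:2]
    r=cv2.minAreaRect((X*1000).astype(np.float32));print(' rect',r,cv2.boxPoints(r).round(0).tolist())
    rb=w&(P[...,2]>.017);p=P[rb];print(' rib',len(p),p[:,:2].min(0).round(3),p[:,:2].max(0).round(3),p.mean(0).round(3)) if len(p) else None
    # obstacles near
    A=P[(d>0)&(P[...,0]>.3)&(P[...,0]<.75)&(P[...,1]>-.5)&(P[...,1]<.05)&(P[...,2]>.03)&(P[...,2]<.4)]
    for y0 in(-.45,-.35,-.25,-.15,-.05):
        s=A[(abs(A[:,1]-y0)<.05)];s2=s[s[:,0]>.49];print(' wall y',y0,[(zz,s2[abs(s2[:,2]-zz)<.02][:,0].min().round(3) if (abs(s2[:,2]-zz)<.02).any() else None) for zz in(.05,.1,.15,.2,.3)])
E
```

```text
top lid n 95 z [0.0882 0.1019 0.1095]
 px 382 393 198 209
 top pts 39 [ 0.4114 -0.3026  0.1036] [ 0.4578 -0.2665  0.1114] [ 0.4335 -0.2871  0.107 ]
 circle 0.01 126 [ 0.4368 -0.285 ] 0.0032
 circle 0.087 43 [ 0.4374 -0.2867] 0.0059
 wood [328 205  31  14 367] z pct [0.004  0.0072 0.0103 0.0136 0.0194]
 rect ((476.31561279296875, -118.45771026611328), (121.9342269897461, 65.55708312988281), 85.81633758544922) [[439.0, -177.0], [505.0, -182.0], [513.0, -60.0], [448.0, -55.0]]
 rib 36 [ 0.446 -0.178] [ 0.501 -0.09 ] [ 0.477 -0.144  0.021]
 wall y -0.45 [(0.05, np.float64(0.515)), (0.1, np.float64(0.518)), (0.15, np.float64(0.566)), (0.2, np.float64(0.566)), (0.3, None)]
 wall y -0.35 [(0.05, np.float64(0.546)), (0.1, np.float64(0.567)), (0.15, np.float64(0.57)), (0.2, np.float64(0.569)), (0.3, None)]
 wall y -0.25 [(0.05, np.float64(0.574)), (0.1, np.float64(0.57)), (0.15, np.float64(0.57)), (0.2, np.float64(0.567)), (0.3, None)]
 wall y -0.15 [(0.05, np.float64(0.571)), (0.1, np.float64(0.556)), (0.15, np.float64(0.563)), (0.2, np.float64(0.551)), (0.3, None)]
 wall y -0.05 [(0.05, np.
[... 617 characters left out ...]
   -0.041] [ 0.472 -0.14   0.022]
 wall y -0.45 [(0.05, np.float64(0.513)), (0.1, np.float64(0.514)), (0.15, np.float64(0.571)), (0.2, np.float64(0.568)), (0.3, None)]
 wall y -0.35 [(0.05, np.float64(0.532)), (0.1, np.float64(0.571)), (0.15, np.float64(0.572)), (0.2, np.float64(0.568)), (0.3, None)]
 wall y -0.25 [(0.05, np.float64(0.575)), (0.1, np.float64(0.57)), (0.15, np.float64(0.572)), (0.2, np.float64(0.568)), (0.3, None)]
 wall y -0.15 [(0.05, np.float64(0.574)), (0.1, np.float64(0.559)), (0.15, np.float64(0.573)), (0.2, np.float64(0.57)), (0.3, None)]
 wall y -0.05 [(0.05, np.float64(0.49)), (0.1, np.float64(0.566)), (0.15, np.float64(0.572)), (0.2, np.float64(0.569)), (0.3, None)]
```

Both views put the jar at (0.437, -0.2865), with its top at about 0.107. The rest's slab centre is about (0.476, -0.119). The window wall stands at x≈0.566, and the gripper's ±95 mm body held upright over the rest would reach about 0.571. So I'll lean the hand about 12° toward the robot after grasping. First I refine the rest's yaw.

```bash
python3 - <<'E'
from meas import *
for n in('top','scene'):
    Z=np.load(n+'1.npz');im,d=Z['im'],Z['d']
    H,S,V,P,inb=seg(n,im,d,(.40,.54,-.21,-.04))
    wood=inb&(H>5)&(H<25)&(S>60)&(V>90)&(P[...,2]>.003)&(P[...,2]<.03)
    nl,l,st,ce=cv2.connectedComponentsWithStats(wood.astype(np.uint8));w=l==1+st[1:,4].argmax()
    v,u=np.nonzero(w)
    # front & back long edges, subpixel where colour saturation (R-B) crosses half
    g=im[...,0].astype(float)-im[...,2]; F=[];B=[]
    for c in range(u.min()+3,u.max()-2):
        r=v[u==c]; 
        for lst,s,r0 in((F,1,r.max()),(B,-1,r.min())):
            a=r0-2*s; ref=np.median(g[r.min():r.max()+1,c])/2
            while g[a+s,c]>ref and abs(a-r0)<4:a+=s
            lst.append((c,a+s*(g[a,c]-ref)/max(g[a,c]-g[a+s,c],1e-3)))
    for nm,L,zz in(('front',F,.0),('front',F,.01),('back',B,.01),('back20',B,.02)):
        X=ray(n,L,zz)[:,:2]
        ln=cv2.fitLine(X.astype(np.float32),cv2.DIST_HUBER,0,1e-4,1e-4).ravel()
        t=ln[:2]*np.sign(ln[1]); x=ln[2]+(-.12-ln[3])*t[0]/t[1]
        print(n,nm,zz,'x per y %.3f'%(t[0]/t[1]),'x at y=-.12: %.4f'%x)
    p=P[w&(abs(P[...,2]-.010)<.006)];e=np.cov(p[:,:2].T);ev=np.linalg.eigh(e)[1][:,1];print(n,'pca',ev[0]/ev[1],p.mean(0),np.percentile(p[:,1],[1,99]))
    # ends
    r=np.arange(v.min()+4,v.max()-3);E0=[(u[v==k].min()-.5,k) for k in r];E1=[(u[v==k].max()+.5,k) for k in r]
    print(' y ends',np.median(ray(n,E0,.01)[:,1]).round(4),np.median(ray(n,E1,.01)[:,1]).round(4))
E
```

```text
top front 0.0 x per y 0.053 x at y=-.12: 0.4497
top front 0.01 x per y 0.053 x at y=-.12: 0.4425
top back 0.01 x per y 0.006 x at y=-.12: 0.5086
top back20 0.02 x per y 0.006 x at y=-.12: 0.5010
top pca 0.06582252020914935 [ 0.47405332 -0.11782316  0.00987436] [-0.17758827 -0.05993548]
 y ends -0.0598 -0.1794
scene front 0.0 x per y 0.177 x at y=-.12: 0.4500
scene front 0.01 x per y 0.177 x at y=-.12: 0.4352
scene back 0.01 x per y 0.114 x at y=-.12: 0.5137
scene back20 0.02 x per y 0.114 x at y=-.12: 0.4987
scene pca -0.015580899057593574 [ 0.46938856 -0.11209086  0.01091877] [-0.17557522 -0.05880247]
 y ends -0.0961 -0.1564
```

```bash
cat > go.py <<'E'
from h import *
def T(rpy,p): return Rot.from_euler('xyz',rpy),np.array(p,float)
def row(Rt,pt,base=None):
    s=robot.observe() if base is None else None
    R0,p0=T(s['tool_rot'],s['tool_pos']) if s else base
    return np.r_[R0.inv().apply(pt-p0)*100,(R0.inv()*Rt).as_rotvec()].round(3).tolist()
yr=np.array([.05,1,0]);yr/=np.linalg.norm(yr);xr=np.array([yr[1],-yr[0],0]);O=np.array([.477,-.134,0])
R0=Rot.from_matrix(np.c_[np.cross(xr,[0,0,-1]),xr,[0,0,-1]])  # tool down, closing along rest x
J=np.array([.437,-.2865,0])
E
python3 - <<'E'
from go import *
print(R0.as_euler('xyz'))
print(row(R0,np.array([.43,.10,.25]))); print(row(R0,J+[0,0,.20]))
E
```

```text
[3.14159265 0.         1.52083793]
[-34.493, -24.907, -0.656, -0.001, 0.001, 1.175]
[-51.793, -59.471, 4.381, -0.001, 0.001, 1.175]
```

>>> {"api": "play_rows", "payload": {
  "rows": [
    [-34.5,-24.9,-0.7,0,0,1.175,1],
    [-34.5,-24.9,-0.7,0,0,1.175,1],
    [-34.5,-24.9,-0.7,0,0,1.175,1],
    [-34.5,-24.9,-0.7,0,0,1.175,1],
    [-34.5,-24.9,-0.7,0,0,1.175,1],
    [-34.5,-24.9,-0.7,0,0,1.175,1],
    [-34.5,-24.9,-0.7,0,0,1.175,1],
    [-34.5,-24.9,-0.7,0,0,1.175,1],
    [-34.5,-24.9,-0.7,0,0,1.175,1],
    [-51.8,-59.5,0,0,0,1.175,1],
    [-51.8,-59.5,0,0,0,1.175,1],
    [-51.8,-59.5,0,0,0,1.175,1],
    [-51.8,-59.5,0,0,0,1.175,1],
    [-51.8,-59.5,0,0,0,1.175,1],
    [-51.8,-59.5,2,0,0,1.175,1],
    [-51.8,-59.5,4.4,0,0,1.175,1],
    [-51.8,-59.5,4.4,0,0,1.175,1],
    [-51.8,-59.5,4.4,0,0,1.175,1],
    [-51.8,-59.5,4.4,0,0,1.175,1],
    [-51.8,-59.5,4.4,0,0,1.175,1]
  ]
}}

```text
time: 2.15
tool_pos: [0.4373, -0.2857, 0.1999]
tool_rot: [3.141, -0.0, 1.521]
contact_force: [-0.1, 0.6, 0.3]
opening: 0.0918
grip_force: 0.0
```

```bash
python3 - <<'E'
from go import *
for n in('scene','top'):
    im,d=optics.read_camera(n); np.savez(f'{n}2.npz',im=im,d=d)
    cv2.imwrite(f'pics/{n}2.png',cv2.resize(im[90:290,220:460] if n=='scene' else im[100:260,300:460],None,fx=3,fy=3,interpolation=cv2.INTER_CUBIC)[...,::-1])
print(row(R0,J+[0,0,.0935]),robot.observe()['qpos'])
E
```

```text
[-0.104, -0.061, 10.691, 0.001, 0.0, 0.002] [-7.24924262e-01  3.76062661e-01  1.59949778e+00  2.56815749e-04
  1.16507675e+00 -6.76631565e-01]
```

View pics/scene2.png

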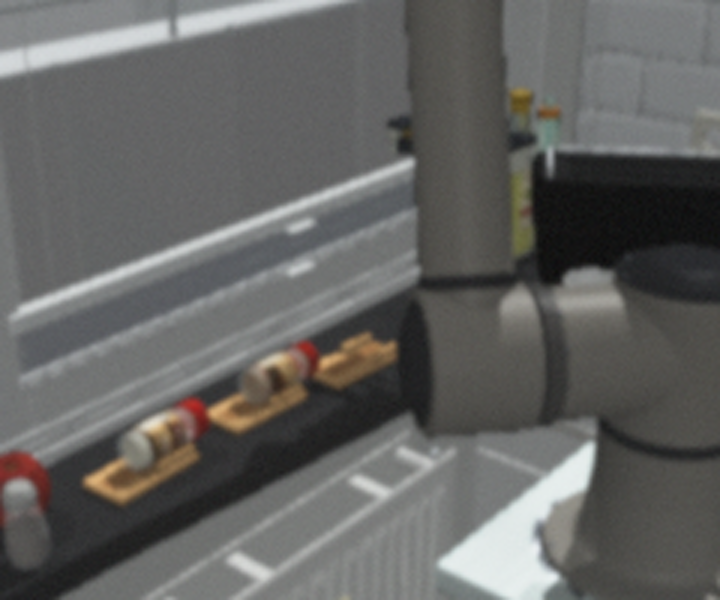

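The arm hides the jar in the scene view, which shows the rests at (350,360), (255,405) and (140,475). The hand is above the jar, so I descend and pinch with 20 N.

>>> {"api": "play_rows", "payload": {
  "rows": [
    [-0.1,-0.06,3,0,0,0,1],
    [-0.1,-0.06,6,0,0,0,1],
    [-0.1,-0.06,9,0,0,0,1],
    [-0.1,-0.06,10.7,0,0,0,1],
    [-0.1,-0.06,10.7,0,0,0,1],
    [-0.1,-0.06,10.7,0,0,0,1],
    [-0.1,-0.06,10.7,0,0,0,0.3],
    [-0.1,-0.06,10.7,0,0,0,0.3],
    [-0.1,-0.06,10.7,0,0,0,0.3],
    [-0.1,-0.06,10.7,0,0,0,0.3],
    [-0.1,-0.06,10.7,0,0,0,0.3],
    [-0.1,-0.06,10.7,0,0,0,0.3],
    [-0.1,-0.06,10.7,0,0,0,0.3],
    [-0.1,-0.06,10.7,0,0,0,0.3]
  ],
  "squeeze": 20
}}

```text
time: 3.65
tool_pos: [0.4366, -0.2875, 0.0927]
tool_rot: [3.141, -0.0, 1.521]
contact_force: [-0.2, -0.1, 0.7]
opening: 0.0436
grip_force: 20.0
```

```bash
cat >> go.py <<'E'
AL=np.deg2rad(12); zz=np.array([0,0,1.])
u=-np.sin(AL)*xr+np.cos(AL)*zz; c=np.cos(AL)*xr+np.sin(AL)*zz
def pose(th,tau,ye=.034,xo=0.,up=0.):
    "tool rotation and TCP for jar angle th, tool tilt tau (deg); contact rim point at rest y=ye,z=.010+up"
    th,tau=np.deg2rad([th,tau]); a=np.cos(th)*u-np.sin(th)*yr; t=np.cos(tau)*u-np.sin(tau)*yr
    dn=-(zz-a[2]*a); dn/=np.linalg.norm(dn)
    C=O+ye*yr+xo*xr+[0,0,.010+up]
    L=C-.021*dn+.0955*a
    R=Rot.from_matrix(np.c_[np.cross(c,-t),c,-t])
    return R,L-.002*t
E
python3 - <<'E'
from go import *
s=robot.observe();b=T(s['tool_rot'],s['tool_pos'])
print('lift',row(b[0],b[1]+[0,0,.08]))
for up in(.06,.015,0):
    R,p=pose(25,25,up=up);print(up,p.round(4),R.as_euler('xyz').round(3),row(R,p))
for th,ta in((25,25),(60,15),(85,0)):
    R,p=pose(th,ta); cs=np.array([p+R.apply([sx*.0375,sy*.095,-.045]) for sx in(-1,1) for sy in(-1,1)]);print(th,'body x',cs[:,0].min().round(3),cs[:,0].max().round(3),'z',cs[:,2].min().round(3), 'tcp',p.round(3))
E
```

```text
lift [0.0, 0.001, -8.0, 0.0, 0.0, 0.0]
0.06 [ 0.4675 -0.122   0.1626] [ 2.911 -0.426  1.617] [16.68, 2.266, -6.99, -0.206, 0.435, -0.046]
0.015 [ 0.4675 -0.122   0.1176] [ 2.911 -0.426  1.617] [16.68, 2.265, -2.49, -0.206, 0.435, -0.046]
0 [ 0.4675 -0.122   0.1026] [ 2.911 -0.426  1.617] [16.68, 2.265, -0.99, -0.206, 0.435, -0.046]
25 body x 0.364 0.553 z 0.107 tcp [ 0.468 -0.122  0.103]
60 body x 0.364 0.55 z 0.086 tcp [ 0.467 -0.172  0.073]
85 body x 0.369 0.558 z 0.061 tcp [ 0.473 -0.193  0.037]
```

>>> {"api": "play_rows", "payload": {
  "rows": [
    [0,0,-4,0,0,0,0.3],
    [0,0,-8,0,0,0,0.3],
    [2,0.3,-9,-0.05,0.11,-0.01,0.3],
    [5,0.7,-9,-0.1,0.22,-0.02,0.3],
    [8,1.1,-9,-0.15,0.33,-0.03,0.3],
    [11,1.5,-8,-0.206,0.435,-0.046,0.3],
    [14,1.9,-7,-0.206,0.435,-0.046,0.3],
    [16.7,2.27,-7,-0.206,0.435,-0.046,0.3],
    [16.7,2.27,-7,-0.206,0.435,-0.046,0.3],
    [16.7,2.27,-5,-0.206,0.435,-0.046,0.3],
    [16.7,2.27,-3,-0.206,0.435,-0.046,0.3],
    [16.7,2.27,-2.5,-0.206,0.435,-0.046,0.3],
    [16.7,2.27,-2.5,-0.206,0.435,-0.046,0.3],
    [16.7,2.27,-2.5,-0.206,0.435,-0.046,0.3]
  ]
}}

```text
time: 5.05
tool_pos: [0.4679, -0.1223, 0.1183]
tool_rot: [2.91, -0.426, 1.618]
contact_force: [0.0, 0.5, -0.8]
opening: 0.0442
grip_force: 20.0
```

```bash
python3 - <<'E'
from go import *
o=np.zeros((600,800,3),np.uint8)
for i,n in enumerate(('scene','top')):
    im,d=optics.read_camera(n); np.savez(f'{n}3.npz',im=im,d=d)
    cr=im[140:265,250:450] if n=='scene' else im[130:255,260:460]
    o[:500,i*400:i*400+400]=0; o[50:300,i*400:i*400+400]=cv2.resize(cr,(400,250),interpolation=cv2.INTER_CUBIC)
    P=pts(n,d);hs=cv2.cvtColor(im,cv2.COLOR_RGB2HSV).astype(int)
    m=(P[...,1]>-.2)&(P[...,1]<-.05)&(P[...,0]>.38)&(P[...,0]<.56)&(P[...,2]>.02)&(P[...,2]<.12);print(n,m.sum())
cv2.imwrite('pics/m3.png',o[50:300,:,::-1])
s=robot.observe();print(s['tool_pos'],s['contact_force'])
E
```

```text
scene 315
top 169
[ 0.46797616 -0.12227557  0.11849035] [-0.37862236  0.07663422 -1.03804913]
```

View pics/m3.png

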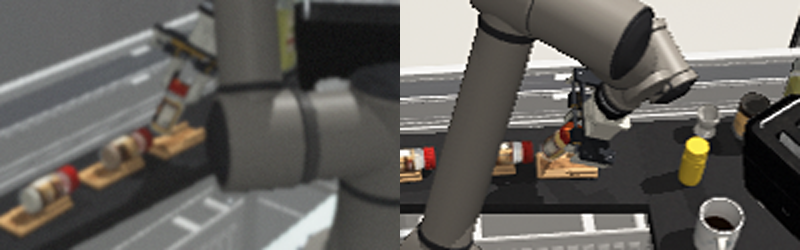

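The jar hangs leaning in the fingers. In the scene half its foot is at (160,125), above the plain end, with the lid toward the ribbed end. Next I descend until it touches.

```bash
python3 - <<'E'
from go import *
s=robot.observe();b=T(s['tool_rot'],s['tool_pos'])
np.savez('base.npz',r=b[0].as_rotvec(),p=b[1])
for dz in(-.010,-.012,-.014,-.016,-.018,-.020):print(dz,row(b[0],b[1]+[0,0,dz]))
E
```

```text
-0.01 [-0.413, -0.209, 0.887, 0.0, 0.0, 0.0]
-0.012 [-0.495, -0.251, 1.064, 0.0, 0.0, 0.0]
-0.014 [-0.578, -0.293, 1.241, 0.0, 0.0, 0.0]
-0.016 [-0.66, -0.335, 1.418, 0.0, 0.0, 0.0]
-0.018 [-0.743, -0.377, 1.596, 0.0, 0.0, 0.0]
-0.02 [-0.825, -0.418, 1.773, 0.0, 0.0, 0.0]
```

>>> {"api": "play_rows", "payload": {
  "rows": [
    [-0.2,-0.1,0.44,0,0,0,0.3],
    [-0.413,-0.209,0.887,0,0,0,0.3],
    [-0.578,-0.293,1.241,0,0,0,0.3],
    [-0.66,-0.335,1.418,0,0,0,0.3],
    [-0.66,-0.335,1.418,0,0,0,0.3],
    [-0.66,-0.335,1.418,0,0,0,0.3]
  ]
}}

```text
time: 5.75
tool_pos: [0.4676, -0.1218, 0.1017]
tool_rot: [2.911, -0.427, 1.618]
contact_force: [-0.0, 0.4, -1.4]
opening: 0.0441
grip_force: 20.0
```

>>> {"api": "play_rows", "payload": {
  "rows": [
    [-0.083,-0.042,0.177,0,0,0,0.3],
    [-0.083,-0.042,0.177,0,0,0,0.3],
    [-0.165,-0.084,0.355,0,0,0,0.3],
    [-0.165,-0.084,0.355,0,0,0,0.3]
  ]
}}

```text
time: 6.15
tool_pos: [0.4685, -0.1226, 0.0989]
tool_rot: [2.908, -0.425, 1.618]
contact_force: [-1.1, -2.0, 8.9]
opening: 0.0439
grip_force: 20.0
```

```bash
python3 - <<'E'
from go import *
z=np.load('base.npz');b=(Rot.from_rotvec(z['r']),z['p']+[0,0,-.020])
np.savez('base2.npz',r=z['r'],p=b[1])
for i,th in enumerate(range(28,62,4)):
    R,p=pose(th,25-i*1.2,up=-.005);print(th,row(R,p,b))
E
```

```text
28 [-0.477, -0.139, -0.007, 0.001, 0.001, 0.001]
32 [-1.121, -0.224, -0.086, 0.001, -0.02, 0.001]
36 [-1.78, -0.292, -0.121, 0.001, -0.041, 0.001]
40 [-2.446, -0.347, -0.11, 0.001, -0.062, 0.001]
44 [-3.115, -0.393, -0.053, 0.001, -0.083, 0.001]
48 [-3.782, -0.43, 0.051, 0.001, -0.104, 0.001]
52 [-4.442, -0.462, 0.201, 0.001, -0.125, 0.001]
56 [-5.092, -0.488, 0.396, 0.001, -0.146, 0.001]
60 [-5.728, -0.509, 0.637, 0.001, -0.167, 0.001]
```

>>> {"api": "play_rows", "payload": {
  "rows": [
    [-0.24,-0.07,0,0,0,0,0.3],
    [-0.48,-0.14,0,0,0,0,0.3],
    [-0.8,-0.18,-0.05,0,-0.01,0,0.3],
    [-1.12,-0.22,-0.09,0,-0.02,0,0.3],
    [-1.45,-0.26,-0.1,0,-0.03,0,0.3],
    [-1.78,-0.29,-0.12,0,-0.04,0,0.3],
    [-2.11,-0.32,-0.12,0,-0.05,0,0.3],
    [-2.45,-0.35,-0.11,0,-0.06,0,0.3]
  ]
}}

```text
time: 6.95
tool_pos: [0.467, -0.1456, 0.0892]
tool_rot: [2.912, -0.365, 1.603]
contact_force: [4.5, -1.0, 5.7]
opening: 0.0446
grip_force: 20.1
```

```bash
python3 - <<'E'
from go import *
print(pose(40,21.4,up=-.005)[1])
o=[]
for i,n in enumerate(('scene','top')):
    im,d=optics.read_camera(n); np.savez(f'{n}4.npz',im=im,d=d)
    o.append(cv2.resize(im[170:230,300:380] if n=='scene' else im[175:235,310:390],(400,300),interpolation=cv2.INTER_CUBIC))
cv2.imwrite('pics/m4.png',np.hstack(o)[...,::-1])
E
```

```text
[ 0.46540671 -0.1448175   0.0886439 ]
```

View pics/m4.png

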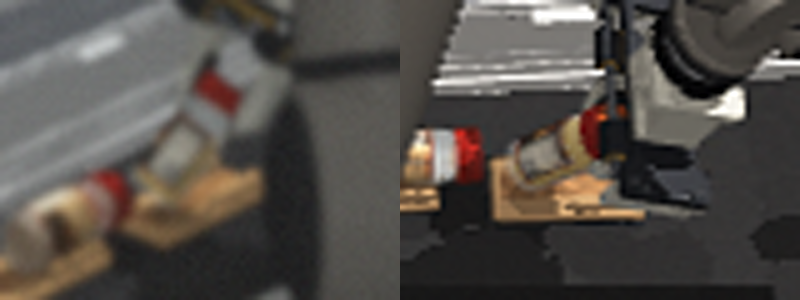

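The jar is pivoting about its foot on the slab, with the foot at (165,190) in the scene half. I'll measure its axis angle from the depth cloud to see whether the foot has slid.

```bash
cat > ax.py <<'E'
from go import *
from scipy.optimize import least_squares
def fit(tag,th0):
    """fit jar cylinder (r .021, known lid point from tool) to the glass depth points"""
    s=robot.observe();R,p=T(s['tool_rot'],s['tool_pos']);L=p-R.apply([0,0,.002])
    Q=[]
    for n in('scene','top'):
        Z=np.load(f'{n}{tag}.npz');P=pts(n,Z['d']);hs=cv2.cvtColor(Z['im'],cv2.COLOR_RGB2HSV)
        t=np.deg2rad(th0);a=np.cos(t)*u-np.sin(t)*yr
        w=P-L;ax=-(w@a);rad=np.linalg.norm(w+ax[...,None]*a,axis=-1)
        m=(ax>.015)&(ax<.092)&(rad<.032)&(P[...,2]>.016)&(Z['d']>0);Q.append(P[m])
    Q=np.vstack(Q)
    def f(x):
        a=np.cos(x[0])*u-np.sin(x[0])*yr+x[1]*c;a/=np.linalg.norm(a);w=Q-L
        return np.linalg.norm(w-(w@a)[:,None]*a,axis=1)-.021
    r=least_squares(f,[np.deg2rad(th0),0],loss='soft_l1',f_scale=.003)
    a=np.cos(r.x[0])*u-np.sin(r.x[0])*yr+r.x[1]*c;a/=np.linalg.norm(a)
    F=L-.0955*a;dn=-(zz-a[2]*a);dn/=np.linalg.norm(dn);C=F+.021*dn
    rf=lambda v:np.array([(v-O)@xr,(v-O)@yr,v[2]]).round(4)
    print(len(Q),'theta',np.rad2deg(r.x).round(1),'rms',np.sqrt(np.mean(r.fun**2)).round(4),'foot',rf(F),'contact',rf(C),'lid',rf(L))
E
python3 - <<'E'
from ax import *
fit(4,40);fit(4,30)
E
```

```text
399 theta [42.9 -0.8] rms 0.003 foot [0.006  0.0521 0.0228] contact [0.0024 0.0375 0.008 ] lid [-0.0099 -0.0129  0.0909]
242 theta [41.2 -0.9] rms 0.0037 foot [0.0065 0.05   0.021 ] contact [0.0027 0.0351 0.0067] lid [-0.0099 -0.0129  0.0909]
```

The jar is at about 42° and its contact stays at rest y≈+36 mm, so the pivot is clean. Continuing.

```bash
python3 - <<'E'
from go import *
z=np.load('base2.npz');R0_=Rot.from_rotvec(z['r']);b=(R0_*Rot.from_rotvec([0,-.06,0]),z['p']+R0_.apply(np.array([-2.45,-.35,-.11])/100))
np.savez('base3.npz',r=b[0].as_rotvec(),p=b[1])
for th,ta in((44,20),(50,18),(56,16),(62,13),(68,10),(74,7),(80,4),(86,0)):
    R,p=pose(th,ta,ye=.035,up=-.006);print(th,row(R,p,b),p.round(4))
E
```

```text
44 [-0.604, -0.064, 0.224, 0.001, -0.027, 0.001] [ 0.4654 -0.1497  0.0843]
50 [-1.59, -0.118, 0.457, 0.001, -0.062, 0.001] [ 0.4657 -0.158   0.0785]
56 [-2.551, -0.159, 0.791, 0.001, -0.097, 0.001] [ 0.4663 -0.1658  0.0719]
62 [-3.479, -0.19, 1.224, 0.001, -0.149, 0.001] [ 0.4672 -0.1728  0.0646]
68 [-4.358, -0.213, 1.751, 0.001, -0.201, 0.001] [ 0.4683 -0.1792  0.0566]
74 [-5.179, -0.23, 2.367, 0.001, -0.254, 0.001] [ 0.4697 -0.1846  0.048 ]
80 [-5.931, -0.242, 3.064, 0.001, -0.306, 0.001] [ 0.4713 -0.1891  0.039 ]
86 [-6.61, -0.249, 3.834, 0.001, -0.376, 0.0] [ 0.4731 -0.1927  0.0295]
```

>>> {"api": "play_rows", "payload": {
  "rows": [
    [-0.3,-0.03,0.12,0,-0.013,0,0.3],
    [-0.6,-0.06,0.22,0,-0.027,0,0.3],
    [-0.93,-0.08,0.3,0,-0.04,0,0.3],
    [-1.26,-0.1,0.38,0,-0.05,0,0.3],
    [-1.59,-0.12,0.46,0,-0.062,0,0.3],
    [-1.91,-0.13,0.56,0,-0.074,0,0.3],
    [-2.23,-0.15,0.67,0,-0.085,0,0.3],
    [-2.55,-0.16,0.79,0,-0.097,0,0.3],
    [-2.86,-0.17,0.93,0,-0.115,0,0.3],
    [-3.17,-0.18,1.08,0,-0.13,0,0.3],
    [-3.48,-0.19,1.22,0,-0.149,0,0.3]
  ]
}}

```text
time: 8.15
tool_pos: [0.4662, -0.172, 0.0632]
tool_rot: [2.928, -0.222, 1.569]
contact_force: [0.4, -0.1, 1.4]
opening: 0.0445
grip_force: 20.0
```

```bash
python3 - <<'E'
from ax import *
for i,n in enumerate(('scene','top')):
    im,d=optics.read_camera(n); np.savez(f'{n}5.npz',im=im,d=d)
fit(5,62)
E
```

```text
451 theta [67.4 -1.3] rms 0.0043 foot [0.0004 0.0494 0.0297] contact [-0.0005  0.0417  0.0102] lid [-0.0093 -0.0387  0.0652]
```

The jar is at 67° and the foot may have slid a few mm. The planned path still draws the lid to about -59 mm, so I continue nearly to lying.

```bash
python3 - <<'E'
from go import *
z=np.load('base3.npz');R_=Rot.from_rotvec(z['r']);b=(R_*Rot.from_rotvec([0,-.149,0]),z['p']+R_.apply(np.array([-3.48,-.19,1.22])/100))
np.savez('base4.npz',r=b[0].as_rotvec(),p=b[1])
for th,ta in((66,11),(71,8),(76,5),(80,3),(84,0)):
    R,p=pose(th,ta,ye=.034,up=-.005,xo=.001);print(th,row(R,p,b),p.round(4))
E
```

```text
66 [-0.614, 0.102, 0.332, 0.001, -0.035, 0.0] [ 0.4689 -0.1782  0.0603]
71 [-1.241, 0.086, 0.914, 0.001, -0.087, 0.0] [ 0.47   -0.1831  0.0534]
76 [-1.816, 0.074, 1.548, 0.001, -0.139, 0.0] [ 0.4712 -0.1873  0.0461]
80 [-2.234, 0.067, 2.089, 0.001, -0.174, 0.0] [ 0.4723 -0.1902  0.04  ]
84 [-2.616, 0.062, 2.657, 0.001, -0.227, 0.0] [ 0.4735 -0.1927  0.0337]
```

>>> {"api": "play_rows", "payload": {
  "rows": [
    [-0.3,0.06,0.15,0,-0.017,0,0.3],
    [-0.61,0.08,0.33,0,-0.035,0,0.3],
    [-0.92,0.08,0.62,0,-0.06,0,0.3],
    [-1.24,0.08,0.91,0,-0.087,0,0.3],
    [-1.53,0.08,1.23,0,-0.11,0,0.3],
    [-1.82,0.07,1.55,0,-0.139,0,0.3],
    [-2.03,0.07,1.82,0,-0.155,0,0.3],
    [-2.23,0.07,2.09,0,-0.174,0,0.3],
    [-2.42,0.06,2.38,0,-0.2,0,0.3],
    [-2.6,0.06,2.62,0,-0.227,0,0.3],
    [-2.6,0.06,2.62,0,-0.227,0,0.3]
  ]
}}

```text
time: 9.35
tool_pos: [0.4735, -0.1922, 0.0333]
tool_rot: [2.931, 0.001, 1.522]
contact_force: [2.9, -1.9, 1.1]
opening: 0.0443
grip_force: 20.0
```

```bash
python3 - <<'E'
from ax import *
o=[]
for i,n in enumerate(('scene','top')):
    im,d=optics.read_camera(n); np.savez(f'{n}6.npz',im=im,d=d)
    o.append(cv2.resize(im[170:230,300:380] if n=='scene' else im[175:235,310:390],(400,300),interpolation=cv2.INTER_CUBIC))
cv2.imwrite('pics/m6.png',np.hstack(o)[...,::-1])
fit(6,84)
E
```

```text
400 theta [89.4  1.9] rms 0.0047 foot [-0.004   0.0371  0.0338] contact [-0.004   0.0367  0.0128] lid [-0.0011 -0.0584  0.0354]
```

View pics/m6.png

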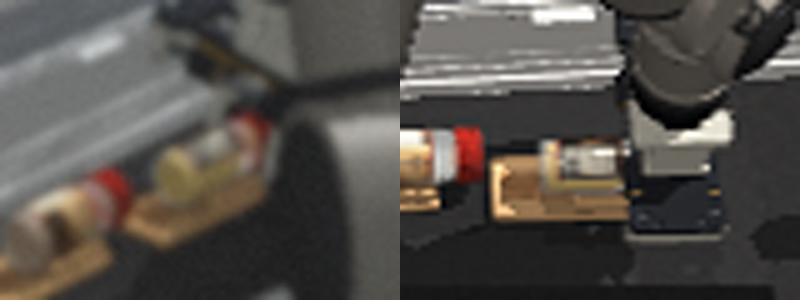

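The jar lies in the rest: the fit gives foot y +37 mm, z 34 mm and lid y -58 mm. I open partway and withdraw along the tool axis.

>>> {"api": "play_rows", "payload": {
  "rows": [
    [0,0,0,0,0,0,0.5],
    [0,0,0,0,0,0,0.55],
    [0,0,0,0,0,0,0.6],
    [0,0,0,0,0,0,0.65],
    [0,0,0,0,0,0,0.65],
    [0,0,0,0,0,0,0.65],
    [0,0,-0.5,0,0,0,0.65],
    [0,0,-1.5,0,0,0,0.65],
    [0,0,-3,0,0,0,0.65],
    [0,0,-5,0,0,0,0.65],
    [0,0,-8,0,0,0,0.65],
    [0,0,-11,0,0,0,0.65],
    [0,0,-14,0,0,0,0.65],
    [0,0,-16,0,0,0,0.65],
    [0,0,-16,0,0,0,0.65]
  ]
}}

```text
time: 10.95
tool_pos: [0.4403, -0.1913, 0.1932]
tool_rot: [2.927, 0.003, 1.521]
contact_force: [0.4, -0.4, -0.2]
opening: 0.0597
grip_force: 0.0
```

```bash
python3 - <<'E'
from ax import *
o=[]
for i,n in enumerate(('scene','top')):
    im,d=optics.read_camera(n); np.savez(f'{n}7.npz',im=im,d=d)
    o.append(cv2.resize(im[170:230,300:380] if n=='scene' else im[175:235,310:390],(400,300),interpolation=cv2.INTER_CUBIC))
    P=pts(n,d);w=P-O;X,Y=w@xr,w@yr
    m=(abs(X)<.035)&(Y>-.09)&(Y<.06)&(P[...,2]>.024)&(P[...,2]<.08)
    q=np.c_[X[m],Y[m],P[...,2][m]]
    for lo,hi in((-.072,-.054),(-.04,-.005),(-.005,.03)):
        k=q[(q[:,1]>lo)&(q[:,1]<hi)]
        if len(k)>5:print(n,lo,len(k),'ztop',np.percentile(k[:,2],95).round(4),'x',np.percentile(k[:,0],[3,50,97]).round(4))
    print(n,'y',np.percentile(q[:,1],[1,99]).round(4))
cv2.imwrite('pics/m7.png',np.hstack(o)[...,::-1])
E
```

```text
scene -0.072 28 ztop 0.0587 x [-0.0252 -0.017   0.0031]
scene -0.04 75 ztop 0.0592 x [-0.025  -0.019   0.0025]
scene -0.005 78 ztop 0.0593 x [-0.025  -0.0185  0.0091]
scene y [-0.0686  0.0359]
top -0.072 23 ztop 0.0596 x [-0.0236 -0.0178 -0.0069]
top -0.04 100 ztop 0.0594 x [-0.0273 -0.0127  0.0159]
top -0.005 93 ztop 0.0613 x [-0.0259 -0.0136  0.0084]
top y [-0.0659  0.035 ]
```

View pics/m7.png

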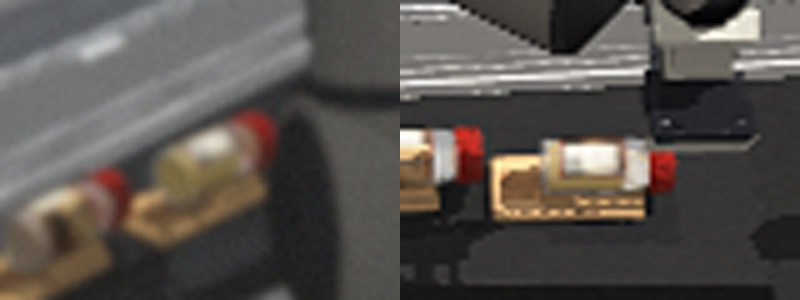

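The jar lies along the rest with its lid out past the ribbed end, at (665,170) in the top half, and the hand is clear. I'll check its lateral position and height with a free cylinder fit, using a lying jar as the reference.

```bash
python3 - <<'E'
from go import *
from scipy.optimize import least_squares
D={}
for n in('scene','top'):
    acc=[optics.read_camera(n) for _ in range(6)]
    D[n]=(acc[0][0],np.median([a[1] for a in acc],0))
for name,c0 in(('ours',O),('jar2',O+[0.003,.165,0])):
  for which in(('top',),('scene',),('top','scene')):
    Q=[]
    for n in which:
        P=pts(n,D[n][1]);w=P-c0;X,Y=w@xr,w@yr
        m=(abs(X)<.03)&(Y>-.045)&(Y<.028)&(P[...,2]>.026)&(P[...,2]<.07)
        Q.append(np.c_[X[m],Y[m],P[...,2][m]])
    Q=np.vstack(Q)
    f=lambda p:np.hypot(Q[:,0]-p[0]-p[2]*Q[:,1],Q[:,2]-p[1]-p[3]*Q[:,1])-.021
    r=least_squares(f,[0,.033,0,0],loss='soft_l1',f_scale=.002)
    print(name,which,len(Q),'x0 %.4f z0 %.4f dx/dy %.3f dz/dy %.3f'%tuple(r.x),'rms',np.sqrt(np.mean(r.fun**2)).round(4))
E
```

```text
ours ('top',) 194 x0 -0.0015 z0 0.0346 dx/dy -0.029 dz/dy 0.003 rms 0.0021
ours ('scene',) 143 x0 -0.0023 z0 0.0376 dx/dy -0.001 dz/dy 0.003 rms 0.001
ours ('top', 'scene') 337 x0 -0.0020 z0 0.0360 dx/dy -0.014 dz/dy 0.007 rms 0.0021
jar2 ('top',) 191 x0 0.0153 z0 0.0342 dx/dy -0.027 dz/dy 0.000 rms 0.0021
jar2 ('scene',) 211 x0 0.0133 z0 0.0359 dx/dy -0.048 dz/dy -0.031 rms 0.0046
jar2 ('top', 'scene') 402 x0 0.0141 z0 0.0350 dx/dy -0.036 dz/dy -0.018 rms 0.0038
```

```bash
python3 -c "
from h import *
print(robot.hand_in())"
```

```text
the job is handed in; nothing more can be done
None
```

The third jar lies level on the ribs of the free rest, released, about 2 mm off the middle line, with its foot near +37 mm and its lid past the ribbed end; the job is handed in, but no verdict was returned.

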